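# Drift a worn linear ball bushing out of its clamped pillow block

### The arm

A 7-joint arm with a two-finger parallel gripper is mounted at the origin on the work surface. World frame = base frame: x ahead of the robot, y to its left, z up, the work surface at z = 0. Lengths are in m, angles in degrees, forces in N, time in s.
With the tool pointing down it reaches from about 0.4 to 0.875 m from the base axis. Payload 4.4 kg.
Tool frame: the origin (TCP) lies at the very end of the fingers, on their centre line; the grasp point (between the pads) lies 19 mm behind it; z points along the fingers, x is the direction in which the jaws open and shut, and the axes are right-handed (so a half turn about z gives the same grasp; the last joint's range is limited). The gripper opens to 85 mm and grips with 20 to 120 N. Pads are 22 mm wide; open, the fingers measure 114 mm over their backs; the gripper's body (76 mm by 85 mm) begins 54 mm behind the grasp point. The pads swing forward as they close: fully open they stand 13 mm farther back than shut.
Start: joints at [59.313, 36.005, 2.206, 86.941, -1.547, 57.084, -1.146], TCP at [0.294, -0.58, 0.231] pointing down, gripper open.
Joint ranges: [-175.42, 175.42], [-21.48, 121.26], [-71.46, 75.88], [10.55, 141.38], [-63.04, 243.04], [13.31, 113.54], [-168.57, 168.57]. Speed limits (degrees/s): [147.25, 147.25, 180, 180, 180, 180, 180].

### API

Orientations are given as [roll, pitch, yaw] about the fixed x, y, z axes, in that order (R = Rz(yaw) Ry(pitch) Rx(roll)).
In Python, from bench import monitor, cams, arm gives the robot as it stands. The module is installed in compiled form; this text tells all that it offers.
- The arm moves only by the shell command python3 -m crank 'ROWS' [FORCE]. ROWS is JSON, a list of rows, each a list of 3 entries, a list of its own where there are three numbers: the turn, a rotation vector about the tool's x, y, z in rad, then the shift along the tool's x, y, z in cm, then the gripper command: -1 is shut, 1 is fully open, values between are in proportion. In form: [[[wx, wy, wz], [tx, ty, tz], grip], ...]. A call has exactly 5 rows; each row shifts and turns the commanded pose from where the row before left it, along the tool's axes as they then stand; what a row does not reach is not made up. A row lasts 1/10 s, in which the tool goes at most 50 mm and 8.59 degrees, less where a joint would pass 70% of its speed; a pose out of reach is approached as far as the arm can. A call is refused whole if a number of a shift passes 5 or a number of a turn 0.15, either way. A call with a gripper value outside its range is refused whole. The fingers move at their own pace and stop on an object; FORCE is the grip in N (left out, the last holds). Time passes only in rows, so rows that do not move let the fingers close, or fill a call up. It gives the time, the measured TCP pose, the force and the opening at its end, in the units of the state.
- monitor.get_state(): the state, without advancing time (a new reading comes with each control period).
- cams.grab_frame(name): name is "scene" or "side" or "wrist"; returns the picture (420x560x3 uint8, blue, green, red); there is no depth.
- cams.camera_info(name): a dict with "fx", "fy", "cx", "cy" (pixels), "k1" (the pictures are not rectified: a ray, as slopes to the right and down, at radius r is drawn at 1 + k1 r^2 times it, then the intrinsics apply), "R" (3x3) and "t" (3): a world point X has camera coordinates R X + t. Camera axes: x right, y down, z forward; pixel columns grow to the right and rows downward; lengths in m; the calibration is good to about 2 mm. A picture is of the moment at which its call begins: read the wrist's pose just before it. camera_info takes no time and is no camera call; for the wrist camera it gives the pose at the moment of the call.
- arm.finish_job(): hands the job in, once; it reports no verdict.
The state is a dict: "clock": time; "joint_pos": joint angles; "qd": joint speeds; "joint_efforts": joint torques, N m; "tool_pos": TCP position; "ee_rot": TCP orientation; "force": force on the tool from outside, world axes, zero at the start; "ft_torque": the same for the moment, N m; "gripper_width": opening from 0.0 (shut) to 1.0 (fully open).
Only numpy, scipy, OpenCV 4.12 (cv2) and the standard library are available. Lean on these libraries where they do the work, as an engineer would, in place of code of your own. Each camera call takes 0.05 s, during which the arm holds its last target. There are 200 camera calls.

### The job

Lock the black pillow block down with the quarter-turn clamp: turn its red bar handle clockwise until it drops into its detent. Then take the drift with the 14 mm nose (red handle) and push the worn bushing right through the block's bore, from the open end towards the tray, so that it falls into the blue catch tray, and lay the drift back in its empty place on the black rest. The block must not shift on the fixture, and leave the other drifts, the mirror mount and the oil bottle where they are.

Things in the scene. Friction and masses are not known exactly. Their poses are not given: they have to be found in the camera images.
- fixture: fixed silver tooling plate 12 mm thick carrying nest, clamp and tray. Origin: table level, under mid-nest; +x is the push direction, open end to tray. Plate: x -42..+34, y -54..+122 mm (under the tray to x +116, y +-47). Nest: two steel rails 18 mm high along x, y +-49..58, 1 mm play to the block's foot; only the clamp stops the block sliding along x (unclamped, 2 to 4 N slides it)
- tray_centre (a point): centre of the blue catch tray's rubber floor, 17 mm above the table, axes as the fixture's; at fixture x +73, y 0. Tray 84 x 90 mm (x, y), fixed; side walls up to 34 mm above the table, far wall 38 mm, lip on the block's side 20 mm
- block: black pillow block, about 0.4 kg, loose in the nest. Origin: centre of its underside, 12 mm above the table; axes as the fixture's within 2 degrees, up to 6 mm off the fixture's origin in x. Foot 50 x 96 x 12 mm (x, y, z), body 50 x 44 mm up to 58 mm above the underside. 20 mm bore through it along x, 36 mm above the underside; sprung rubber liners at mid-bore leave 15 mm sideways when empty
- bore_near (a point): centre of the bore's mouth on the block's -x face (away from the tray), 48 mm above the table, where the drift goes in
- bore_far (a point): centre of the bore's mouth on the block's +x face (tray side), 50 mm from the near mouth
- bushing: linear ball bushing, brass colour with black end seals, 19 mm diameter, 29 mm long, 30 g. Origin: its centre; its axis is x. It starts in the bore, near end 2 to 8 mm in from the near mouth, held by a light friction fit: 3 to 6 N keeps it sliding until it is most of the way out; it falls once its near end reaches the far mouth
- clamp (a joint): turn of the quarter-turn clamp, rad: 0 unlocked (arm along the fixture's +x), 1.571 locked (arm along -y, nylon tip on the block's foot). Clockwise from above about the vertical at fixture x 0, y +95 mm. A sprung cam lifts the handle 3.5 mm by half turn (takes 0.3 N m), then drops it: let go past 1.1 rad, it snaps on to the locked stop. Locked, it holds the block against about 10 N along x
- clamp_grip (a point): centre of the clamp's red bar handle, on the turning axis, 75 mm above the table when locked or unlocked. Bar 64 mm long, 12 mm thick, 22 mm high (top at 86 mm); this point's x runs along the bar and the arm. Below it: hub 24 mm diameter, black arm 18 mm wide reaching 66 mm from the axis, top 48 mm above the table, on a round steel cam 54 mm diameter
- drift14: the drift to use: red round handle 20 mm diameter, 90 mm long; steel nose in line, 14 mm diameter, 75 mm long, flat tip. About 0.26 kg. Origin: middle of the handle, on the axis; +x to the nose, tip 120 mm from the origin, balances 25 mm ahead of it. It starts in one of the rest's three slots, axis 46 mm above the table, nose to the rest's +x; it may roll, so its y and z axes mean nothing
- drift14_tip (a point): centre of the red drift's flat tip
- rest: fixed black rest; origin at table level, three V slots along x at y -60, 0, +60 mm. A drift lies with its handle's middle at x -70 mm (15 mm either way will do), axis 46 mm up, nose to +x, in 45 degree V plates 7 mm thick at x -106 and -33 mm, tops about 53 mm up. Between the plates the handle is free over 66 mm, the base 8 mm high; 40 mm between neighbouring handles
- drift10: spare drift, blue handle of the same size, 10 mm nose, same origin and axes as the red one; leave alone
- drift6: spare drift, yellow handle of the same size, 6 mm nose, same origin and axes; leave alone
- mirror_mount: mirror mount standing on the table: steel base 48 mm diameter, post, black 50 x 50 mm frame with a lens, 110 mm high; origin under its base. Leave alone
- oil_bottle: small white oil bottle, red cap, 32 mm diameter, 85 mm high, standing; origin under its base. Leave alone
Mind the look-alikes: they are no part of the job. There is more than one size of the drift14; the job needs the middle-sized.

How it is judged (in metres and radians):
On the way, in this order (a step that is already met when the one before it is completed fails the run):
1. the clamp has been turned into its locked detent (value of joint clamp above 1.5 rad), for 0.2 s.
2. the red drift's nose is in the bore and has pushed the bushing at least 12 mm towards the tray (x of drift14_tip in the frame of block between -0.012 and 0.05 m and y of drift14_tip in the frame of block between -0.006 and 0.006 m and z of drift14_tip in the frame of block between 0.029 and 0.043 m and x of bushing in the frame of block above 0.01 m), for 0.05 s.
3. the bushing lies in the catch tray (x of bushing in the frame of tray_centre between -0.042 and 0.042 m and y of bushing in the frame of tray_centre between -0.045 and 0.045 m and z of bushing in the frame of tray_centre below 0.02 m), for 0.2 s.
At the end, for the whole second after the job is handed in: The clamp is locked (within 0.07 rad of its stop), the bushing lies in the catch tray, the block is within 6 mm of where it started, and the red drift lies still and released in its empty V slot of the rest, nose the same way as before, within 20 mm of its middle place along the slot (all of step 3 and value of joint clamp above 1.5 rad and x of drift14 in the frame of rest between -0.09 and -0.05 m and z of drift14 in the frame of rest between 0.041 and 0.051 m and angle between the x axis of drift14 and the x axis of rest, either way round below 0.1 rad and x of drift14_tip in the frame of rest above 0 m and linear speed of drift14 below 0.02 m/s and linear speed of bushing below 0.05 m/s and distance of block from where it was at the start of the episode below 0.006 m); the robot touches nothing.
It fails at once if the pillow block was shifted by more than 6 mm or lifted (distance of block from where it was at the start of the episode above 0.006 m).
It fails at once if the pillow block was tipped (angle between block's own z axis and vertical above 0.1 rad).
It fails at once if the bushing was pushed while the clamp was not locked (value of joint clamp below 1.4 rad and x of bushing in the frame of block above 0.003 m).
It fails at once if a spare drift was disturbed (distance of any of drift10, drift6 from where it was at the start of the episode above 0.012 m).
It fails at once if the mirror mount or the oil bottle was disturbed (distance of any of mirror_mount, oil_bottle from where it was at the start of the episode above 0.012 m or angle between any of mirror_mount, oil_bottle's own z axis and vertical above 0.2 rad).
It also fails if it takes over 72 s, if anything falls off the work surface, if the arm or the gripper's body presses on something with over 40 N, if the wrist force passes 120 N, or if a joint passes its speed limit or range.

## Working session

There is one attempt and no reset: what is moved stays moved. The work goes in short steps, Python scripts to look and compute and a shell command to move; the robot and the scene stay as the last step left them, time stands still between calls to the robot, and variables do not carry over. Pictures are saved under pics/ and viewed, about 8 in all and at most 12, crops included, and the job is handed in when it is done.

```bash
mkdir -p pics; python3 - <<'E'
from bench import monitor,cams,arm
import cv2,numpy as np
s=monitor.get_state();print(s)
for n in("scene","side","wrist"):
    i=cams.camera_info(n);print(n,i)
    cv2.imwrite(f"pics/{n}0.png",cams.grab_frame(n))
a=cv2.imread("pics/scene0.png");b=cv2.imread("pics/side0.png")
E
```

```text
{'clock': 0.0, 'joint_pos': array([59.31203072, 36.05646622,  2.20164757, 86.99921809, -1.54690172,
       57.08416927, -1.14738891]), 'qd': array([-0.045917  ,  0.04786452,  0.04032785,  0.03803143, -0.07961623,
        0.07331301,  0.15419282]), 'joint_efforts': array([-8.93617766e-05, -5.63389349e+01,  1.22642655e+00, -1.93441540e+01,
        1.10648770e-02,  1.05582591e-02,  2.10607664e-05]), 'tool_pos': array([ 0.29400001, -0.57897618,  0.23039855]), 'ee_rot': array([ 1.79999062e+02,  1.10201033e-01, -6.30828528e+01]), 'force': array([ 0.99313809, -0.14436438,  0.00209013]), 'ft_torque': array([ 0.01595724,  0.03057097, -0.00618579]), 'gripper_width': 1.0006205763598102}
scene {'fx': 508.0011037110732, 'fy': 508.0011037110732, 'cx': 276.4942586644576, 'cy': 219.90542729458113, 'k1': -0.15737755983814927, 'R': array([[-0.22433125,  0.9744707 , -0.0090744 ],
       [ 0.6209305 ,  0.1357542 , -0.7720208 ],
       [-0.75107976, -0.17882296, -0.63553249]]), 't': array([ 0.1098557 , -0.25774013,  1.36227978])}
side {'fx': 474.70830009348924, 'fy': 474.70830009348924, 'cx': 272.905309352272, 'cy': 211.47974243253313, 'k1': -0.12180869209230788, 'R': array([[ 0.97295392, -0.23096282, -0.00410433],
       [-0.15998841, -0.66093803, -0.73318799],
       [ 0.16662646,  0.71401477, -0.68001362]]), 't': array([-0.49263223,  0.16645906,  0.84683819])}
wrist {'fx': 322.3777381361239, 'fy': 322.3777381361239, 'cx': 279.32773027095106, 'cy': 207.72620362229645, 'k1': -0.021156251209711104, 'R': array([[ 0.45248179, -0.89177015, -0.00249783],
       [-0.85973664, -0.43696867,  0.26440744],
       [-0.23688213, -0.11749208, -0.96440783]]), 't': array([-0.64974922, -0.03460418,  0.37986453])}
```

View pics/scene0.png

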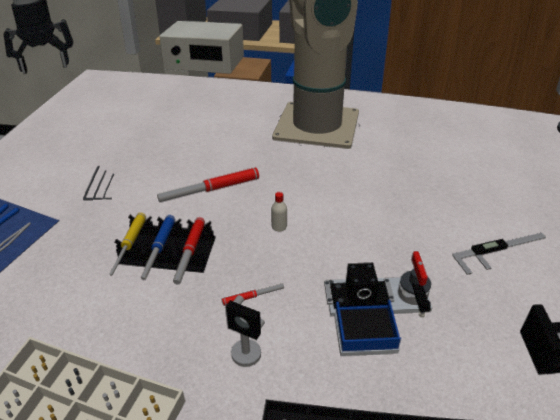

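View pics/side0.png

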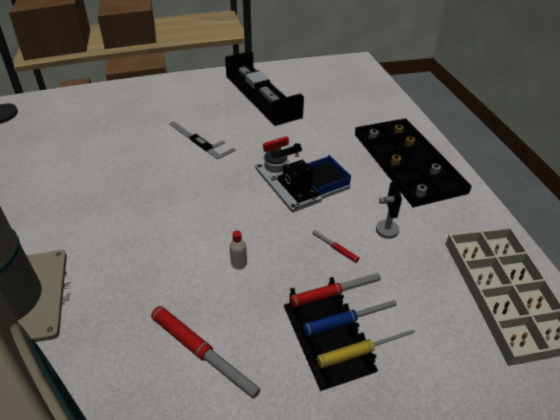

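The scene view shows three red drift-like tools: a large one loose on the table at (210,185), a small one loose at (255,293), and one in the rest at (190,245). Blue (158,245) and yellow (130,230) lie beside it. The one in the rest is the middle-sized, so that is the choice. The fixture is at about (365,305) and the clamp handle at (420,268).

```bash
cat > h.py <<'E'
from bench import monitor,cams,arm
import cv2,numpy as np
from scipy.spatial.transform import Rotation as Ro
def und(i,uv):
    K=np.array([[i['fx'],0,i['cx']],[0,i['fy'],i['cy']],[0,0,1.]])
    return cv2.undistortPoints(np.array(uv,float).reshape(-1,1,2),K,np.array([i['k1'],0,0,0,0.])).reshape(-1,2)
def ray(i,uv):
    n=und(i,uv);d=np.c_[n,np.ones(len(n))]@i['R'];return -i['R'].T@i['t'],d/np.linalg.norm(d,axis=1)[:,None]
def plane(i,uv,z):
    c,d=ray(i,uv);return c+d*((z-c[2])/d[:,2])[:,None]
def tri(i1,p1,i2,p2):
    c1,d1=ray(i1,[p1]);c2,d2=ray(i2,[p2]);d1=d1[0];d2=d2[0]
    s=np.linalg.lstsq(np.c_[d1,-d2],c2-c1,rcond=None)[0];a=c1+s[0]*d1;b=c2+s[1]*d2
    return (a+b)/2,np.linalg.norm(a-b)
def proj(i,X):
    K=np.array([[i['fx'],0,i['cx']],[0,i['fy'],i['cy']],[0,0,1.]])
    return cv2.projectPoints(np.array(X,float).reshape(-1,1,3),cv2.Rodrigues(i['R'])[0],i['t'],K,np.array([i['k1'],0,0,0,0.]))[0].reshape(-1,2)
def red(im,lo=0,hi=10):
    h=cv2.cvtColor(im,cv2.COLOR_BGR2HSV)
    m=cv2.inRange(h,(lo,130,70),(hi,255,255))
    if lo==0:m|=cv2.inRange(h,(170,130,70),(180,255,255))
    return m
def blobs(m,mn=20):
    n,l,s,c=cv2.connectedComponentsWithStats(m)
    out=[]
    for k in range(1,n):
        if s[k,4]>=mn:
            p=np.argwhere(l==k)[:,::-1].astype(np.float32);r=cv2.minAreaRect(p)
            out.append((c[k],s[k,4],r))
    return out
def img(n,tag):
    i=cams.camera_info(n);im=cams.grab_frame(n);cv2.imwrite(f"pics/{tag}.png",im);return i,im
E
python3 - <<'E'
from h import *
for n in("scene","side"):
    im=cv2.imread(f"pics/{n}0.png")
    for nm,(a,b) in dict(red=(0,10),yel=(20,35),blue=(100,130)).items():
        for c,s,r in blobs(red(im,a,b),40): print(n,nm,c.round(1),s,np.round(cv2.boxPoints(r),1).tolist())
a=cv2.imread("pics/scene0.png")[240:365,310:450];b=cv2.imread("pics/side0.png")[125:220,245:360]
a=cv2.resize(a,(448,400),interpolation=2);b=cv2.resize(b,(345+4,285),interpolation=2)
c=cv2.imread("pics/scene0.png")[205:290,105:225];c=cv2.resize(c,(349,247),interpolation=2)
o=np.zeros((540,800,3),np.uint8);o[:400,:448]=a;o[:285,450:799]=b;o[288:535,450:799]=c
cv2.imwrite("pics/crop1.png",o)
E
```

```text
scene red [232.5 178.5] 500 [[209.39999389648438, 178.60000610351562], [253.39999389648438, 167.60000610351562], [256.1000061035156, 178.1999969482422], [212.10000610351562, 189.1999969482422]]
scene red [207.1 185. ] 49 [[203.60000610351562, 180.39999389648438], [208.10000610351562, 179.1999969482422], [210.60000610351562, 189.60000610351562], [206.1999969482422, 190.6999969482422]]
scene red [278.8 196.7] 66 [[275.0, 192.0], [282.0, 192.0], [282.0, 201.0], [275.0, 201.0]]
scene red [193.8 234.9] 339 [[182.0, 250.60000610351562], [195.8000030517578, 215.89999389648438], [205.6999969482422, 219.89999389648438], [191.8000030517578, 254.5]]
scene red [419.9 268.1] 219 [[411.70001220703125, 251.89999389648438], [419.8999938964844, 249.6999969482422], [428.5, 282.79998779296875], [420.29998779296875, 285.0]]
scene red [248.4 294.5] 94 [[238.89999389648438, 293.79998779296875], [255.1999969482422, 289.70001220703125], [256.70001220703125, 295.79998779296875], [240.5, 299.8999938964844]]
scene red [228.9 299. ] 72 [[221.1999969482422, 299.3999938964844], [235.60000610351562, 292.2000122070
[... 2088 characters left out ...]
56], [204.6999969482422, 341.20001220703125], [194.60000610351562, 353.6000061035156]]
side red [203.2 350. ] 98 [[195.0, 353.0], [206.0, 342.0], [211.0, 347.0], [200.0, 358.0]]
side yel [345.9 352.2] 551 [[321.8999938964844, 353.70001220703125], [366.20001220703125, 339.3999938964844], [369.8999938964844, 350.79998779296875], [325.6000061035156, 365.1000061035156]]
side yel [320.6 359.9] 42 [[317.0, 355.3999938964844], [320.3999938964844, 354.0], [324.6000061035156, 364.3999938964844], [321.1000061035156, 365.79998779296875]]
side blue [330.4 320.3] 335 [[307.8999938964844, 322.79998779296875], [350.1000061035156, 310.5], [352.29998779296875, 318.0], [310.1000061035156, 330.29998779296875]]
```

View pics/crop1.png

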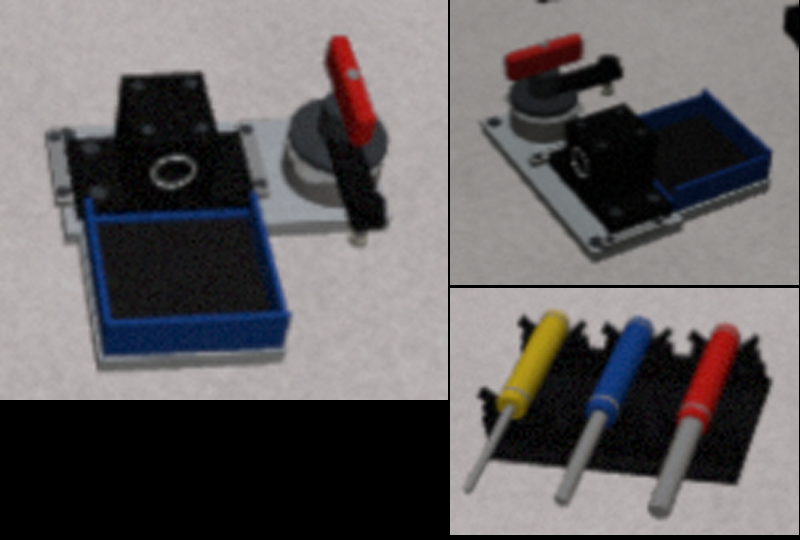

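The crops confirm the choice: the red drift lies in the rest with its thick steel nose towards the scene camera. The clamp arm points towards the tray (unlocked), and the bore ring shows at scene (364,294).

```bash
python3 - <<'E'
from h import *
A=cams.camera_info("scene");B=cams.camera_info("side")
def show(n,p,q):
    X,e=tri(A,p,B,q);print(n,X.round(4),"gap",round(e,4))
show("bar c",(419.9,268.1),(275.3,140.9))
show("red handle c",(193.8,234.9),(316.5,293.2))
show("red back end",(201,217.5),(291.5,299))
show("red tip",(180.5,277.5),(379,277.5))
show("cap",(278.8,196.7),(236.4,233.5))
show("blue c",(162.5,232.5),(331,320))
show("yel c",(132.5,231.5),(344.5,352.5))
show("bore far?",(364,294),(0,0)) if 0 else 0
print("handle on z=.046",plane(A,[(193.8,234.9),(201,217.5),(180.5,277.5)],.046).round(4).tolist(), plane(B,[(316.5,293.2),(291.5,299),(379,277.5)],.046).round(4).tolist())
print("bar ends",plane(A,[(415.6,252.5),(423.5,282)],.082).round(4).tolist(),plane(B,[(264,144.5),(287,137)],.08).round(4).tolist())
print("bore far mouth ring",plane(A,[(364,294)],.048).round(4).tolist())
print("tray lip corners z.02/.034",plane(A,[(340,307),(391,304.5)],.027).round(4).tolist())
print("far wall corners z.038",plane(A,[(343.5,341),(400,338)],.038).round(4).tolist())
print("mount base",plane(A,[(245,352)],.005).round(4).tolist(),plane(B,[(388,229)],.005).round(4).tolist())
E
```

```text
bar c [0.5777 0.2675 0.0768] gap 0.0057
red handle c [ 0.5492 -0.1439  0.0467] gap 0.0014
red back end [ 0.5031 -0.1469  0.0504] gap 0.0015
red tip [ 0.6634 -0.132   0.0461] gap 0.0102
cap [ 0.4389 -0.0047  0.0786] gap 0.0046
blue c [ 0.5563 -0.2033  0.0481] gap 0.0033
yel c [ 0.5601 -0.2638  0.0433] gap 0.0061
handle on z=.046 [[0.5491, -0.1447, 0.046], [0.4973, -0.1488, 0.046], [0.6589, -0.1289, 0.046]] [[0.549, -0.1427, 0.046], [0.5044, -0.1444, 0.046], [0.6662, -0.1364, 0.046]]
bar ends [[0.55, 0.2569, 0.082], [0.6174, 0.271, 0.082]] [[0.5476, 0.2593, 0.08], [0.6056, 0.2762, 0.08]]
bore far mouth ring [[0.6309, 0.1801, 0.048]]
tray lip corners z.02/.034 [[0.6485, 0.1444, 0.027], [0.6257, 0.2271, 0.027]]
far wall corners z.038 [[0.7248, 0.1593, 0.038], [0.7017, 0.2442, 0.038]]
mount base [[0.7542, 0.01, 0.005]] [[0.7534, 0.0091, 0.005]]
```

```bash
R='[[0,0,0],[-3.13,-3.17,0],1]'; for k in 1; do
python3 -m crank '[[[0,0,0],[-3.13,-3.17,0],1],[[0,0,0],[-3.13,-3.17,0],1],[[0,0,0],[-3.13,-3.17,0],1],[[0,0,0],[-3.13,-3.17,0],1],[[0,0,0],[-3.13,-3.17,0],1]]'
python3 -m crank '[[[0,0,0],[-3.13,-3.17,0],1],[[0,0,0],[-3.13,-3.17,0],1],[[0,0,0],[-3.13,-3.17,0],1],[[0,0,0],[-3.13,-3.17,0],1],[[0,0,0],[-3.13,-3.17,0],1]]'
python3 -m crank '[[[0,0,0],[-3.13,-3.17,0],1],[[0,0,0],[-3.13,-3.17,0],1],[[0,0,0],[-3.13,-3.17,0],1],[[0,0,0],[-3.13,-3.17,0],1],[[0,0,0],[-3.13,-3.17,0],1]]'
done
```

```text
clock: 0.65
tool_pos: [0.365, -0.3665, 0.2312]
ee_rot: [-180.0, 0.0, -63.1]
force: [0.8, -0.3, 0.7]
gripper_width: 1.003
clock: 1.15
tool_pos: [0.4355, -0.1553, 0.2313]
ee_rot: [-180.0, -0.0, -63.1]
force: [0.7, -0.4, 0.6]
gripper_width: 0.999
clock: 1.65
tool_pos: [0.506, 0.0561, 0.2313]
ee_rot: [180.0, -0.0, -63.1]
force: [0.6, -0.6, 1.2]
gripper_width: 1.003
```

```bash

python3 -m crank '[[[0,0,0],[-3.13,-3.17,0],1],[[0,0,0],[-3.13,-3.17,0],1],[[0,0,0],[-3.13,-3.17,0],1],[[0,0,-0.145],[0,0,0],1],[[0,0,-0.145],[0,0,0],1]]'
python3 -m crank '[[[0,0,-0.145],[0,0,0],1],[[0,0,-0.145],[0,0,0],1],[[0,0,-0.145],[0,0,0],1],[[0,0,-0.145],[0,0,0],1],[[0,0,-0.145],[0,0,0],1]]'
python3 -m crank '[[[0,0,-0.145],[0,0,0],1],[[0,0,-0.145],[0,0,0],1],[[0,0,-0.145],[0,0,0],1],[[0,0,-0.145],[0,0,0],1],[[0,0,-0.145],[0,0,0],1]]'
python3 -m crank '[[[0,0,-0.145],[0,0,0],1],[[0,0,-0.145],[0,0,0],1],[[0,0,-0.145],[0,0,0],1],[[0,0,-0.145],[0,0,0],1],[[0,0,-0.145],[0,0,0],1]]'
python3 -m crank '[[[0,0,-0.145],[0,0,0],1],[[0,0,-0.145],[0,0,0],1],[[0,0,-0.145],[0,0,0],1],[[0,0,0],[0,0,0],1],[[0,0,0],[0,0,0],1]]'
python3 - <<'E'
from h import *
i,im=img("wrist","w1");s=monitor.get_state();print(s['joint_pos'].round(1),s['force'])
c=-i['R'].T@i['t'];print("cam",c.round(4),"tcp",s['tool_pos'].round(4))
for c,a,r in blobs(red(im),60): print(c.round(1),a,np.round(cv2.boxPoints(r),1).tolist())
cv2.imwrite("pics/w1b.png",cv2.resize(im,(784,588)))
E
```

```text
clock: 2.15
tool_pos: [0.5477, 0.1834, 0.2307]
ee_rot: [180.0, 0.0, -45.9]
force: [-1.0, -1.2, -0.2]
gripper_width: 0.999
clock: 2.65
tool_pos: [0.5478, 0.1809, 0.2311]
ee_rot: [180.0, 0.0, -4.6]
force: [0.5, 0.0, -0.6]
gripper_width: 0.999
clock: 3.15
tool_pos: [0.5479, 0.1809, 0.2311]
ee_rot: [-180.0, 0.0, 36.9]
force: [0.5, 0.1, 0.2]
gripper_width: 0.996
clock: 3.65
tool_pos: [0.5479, 0.1808, 0.2311]
ee_rot: [-180.0, 0.0, 78.5]
force: [0.8, 0.2, 0.0]
gripper_width: 0.998
clock: 4.15
tool_pos: [0.548, 0.1808, 0.231]
ee_rot: [-180.0, -0.0, 102.9]
force: [-0.9, -0.0, 0.6]
gripper_width: 1.002
[  8.1  36.7 -47.5  98.1  30.9  59.2  52.8] [-0.24849914 -0.5722434  -0.44484702]
cam [0.4833 0.165  0.3745] tcp [0.548  0.1809 0.2312]
[86.1 17.1] 356 [[71.80000305175781, 20.399999618530273], [80.19999694824219, 3.5999999046325684], [104.5999984741211, 15.800000190734863], [96.19999694824219, 32.599998474121094]]
[ 86.2 220.2] 321 [[66.5, 222.8000030517578], [103.30000305175781, 209.5], [106.19999694824219, 217.60000610351562], [69.4000015258789, 230.89999389648438]]
[357.1 239.2] 588 [[350.6000061035156, 269.8999938964844], [352.20001220703125, 209.8000030517578], [363.70001220703125, 210.10000610351562], [362.20001220703125, 270.20001220703125]]
```

View pics/w1b.png

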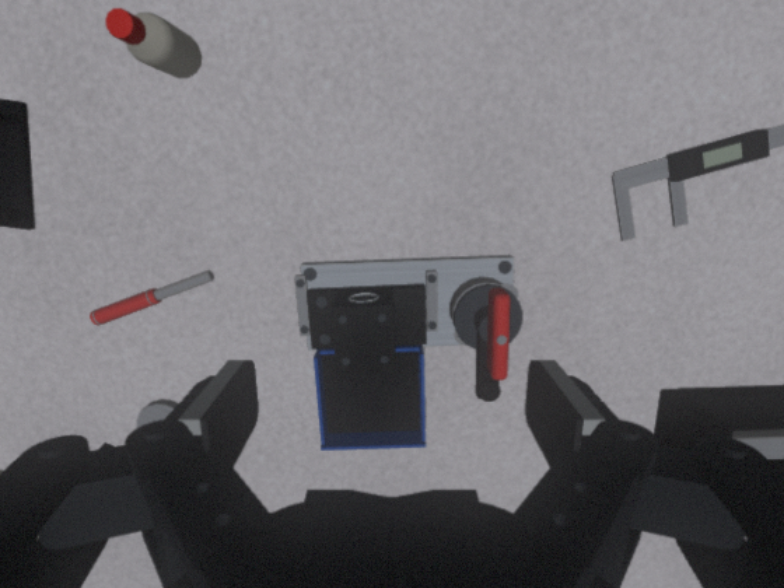

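The wrist view shows the bore ring at (259,212) in native pixels, the bar at (357,239), the plate's near edge from (215,189) to (366,184), and the tray clearly.

```bash
cat > fx.py <<'E'
from h import *
E
python3 - <<'E'
from h import *
i=cams.camera_info("wrist");im=cv2.imread("pics/w1.png")
p=lambda uv,z:plane(i,uv,z)[:,:2]
def ang(a,b):d=b-a;return np.degrees(np.arctan2(d[1],d[0]))
rb=[x for x in blobs(red(im),60) if 330<x[0][0]<380][0]
bx=cv2.boxPoints(rb[2]);o=bx[np.argsort(bx[:,1])];e=np.array([o[:2].mean(0),o[2:].mean(0)])
X=p(e,.084);print("bar ends",X.round(4).tolist(),"len",np.linalg.norm(X[1]-X[0]).round(4),"ang",ang(*X).round(2),"c",X.mean(0).round(4))
# plate near edge, tray
E1=p(np.array([(300,265),(513,257)])/1.4,.012);print("plate near edge",E1.round(4).tolist(),np.linalg.norm(E1[1]-E1[0]).round(4),"yaw",ang(*E1).round(2)-90)
m=red(im,100,130);m[:230]=0
for c,a,r in blobs(m,30):print("blue",c.round(1),a,np.round(cv2.boxPoints(r),1).tolist())
T=p(np.array([(317,353),(422,350),(321,447),(425,444)])/1.4,.034);print("tray",T.round(4).tolist(),"sides",[np.linalg.norm(T[a]-T[b]).round(4) for a,b in((0,1),(0,2),(1,3))],"yaw",(ang(T[0],T[2]),ang(T[1],T[3])))
print("bore near",p([(259.3,212.5)],.048).round(4))
c=-i['R'].T@i['t']
# native crop for detail
cv2.imwrite("pics/w1c.png",cv2.resize(im[175:330,205:385],(720,620),interpolation=cv2.INTER_CUBIC)[:600])
E
```

```text
bar ends [[0.5464, 0.2553], [0.6061, 0.2715]] len 0.0619 ang 15.17 c [0.5763 0.2634]
plate near edge [[0.5752, 0.1097], [0.5298, 0.2782]] 0.1746 yaw 15.069999999999993
blue [291. 249.] 49 [[283.0, 248.0], [299.0, 248.0], [299.0, 250.0], [283.0, 250.0]]
blue [301.1 278.8] 85 [[299.3999938964844, 253.0], [301.1000061035156, 253.0], [302.79998779296875, 307.0], [301.1000061035156, 307.0]]
blue [227.7 283.8] 90 [[224.5, 256.0], [226.3000030517578, 255.89999389648438], [231.39999389648438, 313.8999938964844], [229.60000610351562, 314.0]]
blue [270.3 318.5] 61 [[243.0, 318.79998779296875], [298.0, 316.79998779296875], [298.0, 318.0], [243.0, 320.1000061035156]]
tray [[0.6387, 0.139], [0.6171, 0.2217], [0.7245, 0.1581], [0.7015, 0.2453]] sides [np.float64(0.0854), np.float64(0.0879), np.float64(0.0876)] yaw (np.float64(12.564915028947057), np.float64(15.645565106763726))
bore near [[0.5802 0.1658]]
```

View pics/w1c.png

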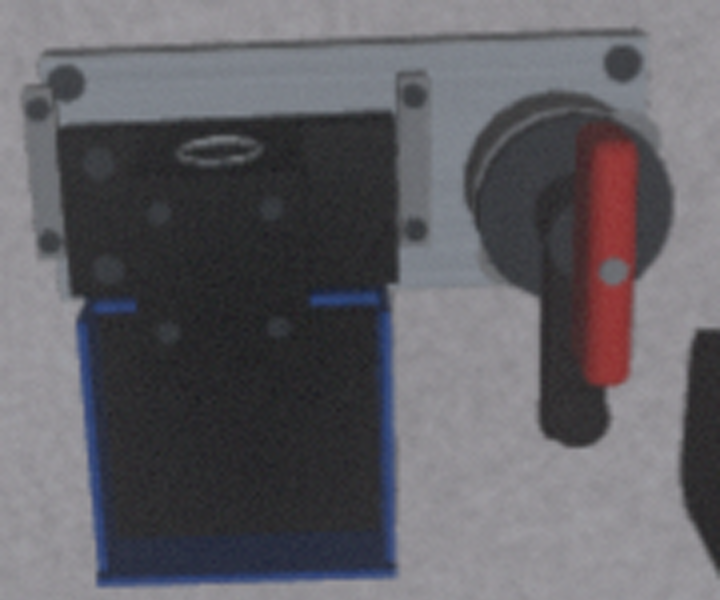

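```bash

python3 -m crank '[[[0,0,-0.038],[0,0,0],1],[[0,0,0],[3.6,2.5,0],1],[[0,0,0],[3.6,2.5,0],1],[[0,0,0],[0,0,4],0],[[0,0,0],[0,0,4],0]]'
python3 -m crank '[[[0,0,0],[0,0,0],0],[[0,0,0],[0,0,0],0],[[0,0,0],[0,0,0],0],[[0,0,0],[0,0,0],0],[[0,0,0],[0,0,0],0]]'
python3 - <<'E'
from h import *
i,im=img("wrist","w2");s=monitor.get_state();print(s['joint_pos'].round(1),s['tool_pos'],s['ee_rot'])
for c,a,r in blobs(red(im),200):
  e=cv2.boxPoints(r);o=e[np.argsort(e[:,1])];e=np.array([o[:2].mean(0),o[2:].mean(0)])
  print(c.round(1),a,np.round(e,1).tolist(),plane(i,e,.086).round(4).tolist())
print(proj(i,[[*s['tool_pos'][:2],.086]]))
cv2.imwrite("pics/w2b.png",im)
E
```

```text
clock: 4.7
tool_pos: [0.578, 0.2664, 0.1515]
ee_rot: [179.8, -0.1, 105.2]
force: [0.4, -0.4, -0.1]
gripper_width: 0.688
clock: 5.2
tool_pos: [0.5782, 0.264, 0.1531]
ee_rot: [179.8, -0.0, 105.2]
force: [-0.1, 0.4, -0.3]
gripper_width: 0.5
[ -2.5  46.  -43.4  93.1  36.7  55.9  46.9] [0.57800033 0.26386193 0.15271538] [ 1.79873914e+02 -1.32807088e-02  1.05213265e+02]
[280.4 214.5] 1253 [[280.5, 172.0], [280.5, 258.0]] [[0.5462, 0.2552, 0.086], [0.6053, 0.2714, 0.086]]
[[280.42573572 219.84449493]]
```

View pics/w2b.png

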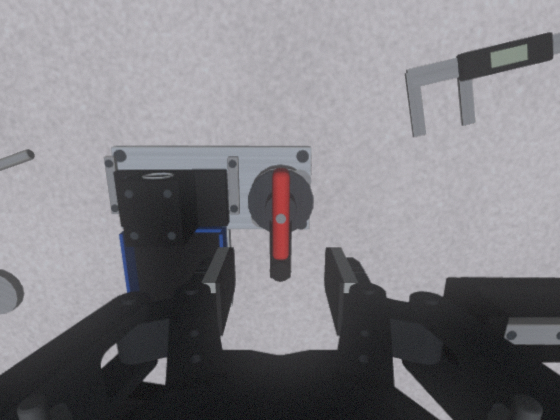

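The bar is centred between the fingers at column 280, with its pin at (280,218), about 1 mm from the TCP's projection. I'll lower now.

```bash

python3 -m crank '[[[0,0,0],[0,-0.1,3],0],[[0,0,0],[0,0,3],0],[[0,0,0],[0,0,1.5],0],[[0,0,0],[0,0,0.9],0],[[0,0,0],[0,0,0],0]]'
python3 -m crank '[[[0,0,0],[0,0,0],-1],[[0,0,0],[0,0,0],-1],[[0,0,0],[0,0,0],-1],[[0,0,0],[0,0,0],-1],[[0,0,0],[0,0,0],-1]]' 50
python3 -m crank '[[[0,0,0],[0,0,0],-1],[[0,0,0],[0,0,0],-1],[[0,0,0],[0,0,0],-1],[[0,0,0],[0,0,0],-1],[[0,0,0],[0,0,0],-1]]'
python3 -c "
from h import *
print(monitor.get_state())"
```

```text
clock: 5.75
tool_pos: [0.5761, 0.2634, 0.0668]
ee_rot: [-179.9, 0.0, 105.3]
force: [0.3, -0.3, 0.3]
gripper_width: 0.501
clock: 6.25
tool_pos: [0.5771, 0.2644, 0.0688]
ee_rot: [179.9, -0.1, 105.3]
force: [-0.6, 0.9, 6.3]
gripper_width: 0.128
clock: 6.75
tool_pos: [0.5771, 0.2643, 0.0688]
ee_rot: [179.9, -0.1, 105.2]
force: [-1.1, 0.6, 6.1]
gripper_width: 0.126
{'clock': 6.75, 'joint_pos': array([ -4.66675374,  51.68334841, -39.22314256,  96.10844008,
        42.04669071,  47.77446219,  42.60076191]), 'qd': array([ 0.00479999,  0.04034755, -0.00906143,  0.05425966,  0.10716278,
        0.0185261 ,  0.09606439]), 'joint_efforts': array([ 3.47430278e-01, -5.54155719e+01, -9.26690698e+00, -1.17037538e+01,
        2.39837933e-01, -9.20948776e-03,  5.96597535e-02]), 'tool_pos': array([0.57708543, 0.26433563, 0.06875428]), 'ee_rot': array([ 1.79862662e+02, -5.30402360e-02,  1.05247412e+02]), 'force': array([-1.06712819,  0.63602869,  6.07146429]), 'ft_torque': array([ 0.06425337,  0.13992576, -0.05689675]), 'gripper_width': 0.12610941634021794}
```

```bash

python3 -m crank '[[[0,0,0.1],[0,0,-0.07],-1],[[0,0,0.1],[0,0,-0.07],-1],[[0,0,0.1],[0,0,-0.07],-1],[[0,0,0.1],[0,0,-0.07],-1],[[0,0,0.1],[0,0,-0.07],-1]]'
python3 -m crank '[[[0,0,0.1],[0,0,-0.05],-1],[[0,0,0.1],[0,0,-0.05],-1],[[0,0,0.1],[0,0,0],-1],[[0,0,0.1],[0,0,0],-1],[[0,0,0.1],[0,0,0],-1]]'
```

```text
clock: 7.25
tool_pos: [0.5769, 0.264, 0.071]
ee_rot: [179.9, -0.1, 76.5]
force: [1.9, 2.1, -4.0]
gripper_width: 0.126
clock: 7.75
tool_pos: [0.5767, 0.2637, 0.0714]
ee_rot: [180.0, -0.1, 47.8]
force: [1.3, 1.9, -7.4]
gripper_width: 0.126
```

```bash

python3 -m crank '[[[0,0,0.1],[0,0,0.07],-1],[[0,0,0.1],[0,0,0.07],-1],[[0,0,0.1],[0,0,0.07],-1],[[0,0,0.1],[0,0,0.07],-1],[[0,0,0.1],[0,0,0.07],-1]]'
python3 -m crank '[[[0,0,0.07],[0,0,0],-1],[[0,0,0.02],[0,0,0],-1],[[0,0,0],[0,0,0],-1],[[0,0,0],[0,0,0],-1],[[0,0,0],[0,0,0],-1]]'
```

```text
clock: 8.25
tool_pos: [0.5765, 0.2639, 0.0689]
ee_rot: [-180.0, -0.1, 19.2]
force: [-1.0, 1.1, 4.4]
gripper_width: 0.132
clock: 8.75
tool_pos: [0.5764, 0.2639, 0.0689]
ee_rot: [-180.0, -0.0, 14.2]
force: [-2.4, 1.5, 5.3]
gripper_width: 0.125
```

```bash

python3 -m crank '[[[0,0,0],[0,0,0],0],[[0,0,0],[0,0,0],0],[[0,0,0],[0,0,0],0],[[0,0,0],[0,0,0],0],[[0,0,0],[0,0,0],0]]'
python3 -m crank '[[[0,0,0],[0,0,-2],0],[[0,0,0],[0,0,-4],0],[[0,0,0],[0,0,-4],0],[[0,0,0],[0,0,-4],0],[[0,0,0],[0,0,-2],0]]'
python3 - <<'E'
from h import *
i,im=img("wrist","w3");s=monitor.get_state();print(s['joint_pos'].round(1),s['tool_pos'],s['ee_rot'])
i2,im2=img("scene","s3")
cv2.imwrite("pics/c3.png",np.hstack([cv2.resize(im,(448,336)),cv2.resize(im2[215:365,290:450],(352,330))[:336].copy() if 0 else cv2.resize(im2[215:365,290:450],(352,336))]))
for c,a,r in blobs(red(im),200):
  e=cv2.boxPoints(r);d=plane(i,e,.086)[:,:2];print(a,c.round(1),d.round(4).tolist())
E
```

```text
clock: 9.25
tool_pos: [0.5764, 0.2633, 0.0681]
ee_rot: [180.0, 0.0, 14.1]
force: [-0.1, 0.1, -0.5]
gripper_width: 0.504
clock: 9.75
tool_pos: [0.5777, 0.2644, 0.2323]
ee_rot: [-179.9, -0.3, 14.1]
force: [0.0, 0.0, -0.5]
gripper_width: 0.503
[-15.2  35.5 -19.9  89.2  13.7  57.2 -24.9] [0.57881883 0.2650025  0.23456317] [-179.88330767   -0.51656822   14.13676693]
695 [277. 193.] [[0.5631, 0.2928], [0.5732, 0.2956], [0.5901, 0.2356], [0.5794, 0.2326]]
```

View pics/c3.png

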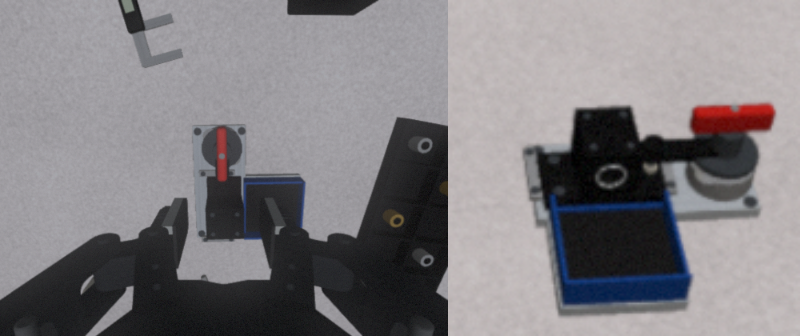

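The bar now lies along the fixture's -y and the arm is on the block's foot, so the clamp is locked. Next is the drift.

```bash

python3 -m crank '[[[0,0,0],[-1.4,3.9,0],0],[[0,0,0],[-1.4,3.9,0],0],[[0,0,0],[-1.4,3.9,0],0],[[0,0,0],[-1.4,3.9,0],0],[[0,0,0],[-1.4,3.9,0],0]]'
python3 -m crank '[[[0,0,0],[-1.4,3.9,0],0],[[0,0,0],[-1.4,3.9,0],0],[[0,0,0],[-1.4,3.9,0],0],[[0,0,0],[-1.4,3.9,0],0],[[0,0,0],[-1.4,3.9,0],0]]'
python3 -m crank '[[[0,0,-0.141],[0,0,0],0],[[0,0,-0.141],[0,0,0],0],[[0,0,-0.141],[0,0,0],0],[[0,0,-0.141],[0,0,0],0],[[0,0,-0.141],[0,0,0],0]]'
python3 -m crank '[[[0,0,-0.141],[0,0,0],0],[[0,0,-0.141],[0,0,0],0],[[0,0,-0.141],[0,0,0],0],[[0,0,-0.141],[0,0,0],0],[[0,0,-0.141],[0,0,0],0]]'
python3 -m crank '[[[0,0,0],[0,0,0],0],[[0,0,0],[0,0,0],0],[[0,0,0],[0,0,0],0],[[0,0,0],[0,0,0],0],[[0,0,0],[0,0,0],0]]'
cat > d.py <<'E'
from h import *
import sys
i,im=img("wrist",sys.argv[1]);s=monitor.get_state();print(s['joint_pos'].round(1),s['tool_pos'].round(4),s['ee_rot'].round(2))
for nm,(a,b) in dict(red=(0,10),yel=(20,35),blue=(100,130)).items():
    for c,n,r in blobs(red(im,a,b),150):
        e=cv2.boxPoints(r);d=[np.linalg.norm(e[0]-e[1]),np.linalg.norm(e[1]-e[2])]
        e=np.array([(e[0]+e[1])/2,(e[2]+e[3])/2] if d[0]<d[1] else [(e[1]+e[2])/2,(e[0]+e[3])/2])
        X=plane(i,e,.046)[:,:2]; v=X[1]-X[0]
        print(nm,c.round(1),n,e.round(1).tolist(),X.round(4).tolist(),"c",X.mean(0).round(4),"len",np.linalg.norm(v).round(4),"ang",np.degrees(np.arctan2(v[1],v[0])).round(2))
E
python3 d.py w4
```

```text
clock: 10.35
tool_pos: [0.5551, 0.0554, 0.2272]
ee_rot: [-180.0, 0.1, 14.2]
force: [1.2, -0.6, -0.1]
gripper_width: 0.499
clock: 10.85
tool_pos: [0.5348, -0.1505, 0.2272]
ee_rot: [-179.9, 0.1, 14.2]
force: [1.2, -0.2, -0.4]
gripper_width: 0.501
clock: 11.35
tool_pos: [0.5352, -0.1489, 0.2272]
ee_rot: [-179.9, 0.0, 54.9]
force: [-0.1, 0.3, 0.1]
gripper_width: 0.501
clock: 11.85
tool_pos: [0.5352, -0.1489, 0.2272]
ee_rot: [-179.9, -0.0, 95.3]
force: [1.5, -0.6, 0.1]
gripper_width: 0.498
clock: 12.35
tool_pos: [0.536, -0.1489, 0.2284]
ee_rot: [180.0, 0.0, 94.9]
force: [-1.1, -1.2, 0.8]
gripper_width: 0.499
[ 39.7  33.6 -42.3 101.6  27.   55.3  81.4] [ 0.536  -0.1489  0.2284] [1.7999e+02 1.0000e-02 9.4910e+01]
red [456.1  97.6] 254 [[465.0, 97.5], [448.0, 97.5]] [[0.4333, 0.0218], [0.4349, 0.0052]] c [0.4341 0.0135] len 0.0166 ang -84.66
red [283.3 198.9] 1266 [[283.0, 165.0], [283.0, 234.0]] [[0.5137, -0.1478], [0.5874, -0.1413]] c [ 0.5506 -0.1445] len 0.074 ang 5.06
red [375.5 271. ] 161 [[384.5, 266.0], [366.8999938964844, 274.79998779296875]] [[0.6154, -0.0261], [0.6276, -0.0439]] c [ 0.6215 -0.035 ] len 0.0216 ang -55.49
yel [167.3 199.5] 1130 [[164.3000030517578, 165.1999969482422], [171.1999969482422, 234.8000030517578]] [[0.524, -0.2677], [0.5986, -0.261]] c [ 0.5613 -0.2643] len 0.0749 ang 5.14
blue [225.2 199. ] 1200 [[223.60000610351562, 164.89999389648438], [226.89999389648438, 234.1999969482422]] [[0.5187, -0.2077], [0.5928, -0.2012]] c [ 0.5557 -0.2045] len 0.0744 ang 5.01
blue [512.5 318. ] 159 [[512.5, 293.0], [512.5, 342.0]] [[0.6369, 0.1272], [0.7018, 0.1462]] c [0.6693 0.1367] len 0.0676 ang 16.39
```

View pics/w4.png

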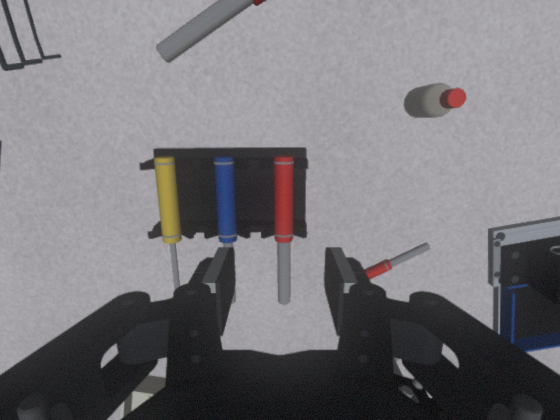

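The red handle is at column 283, rows 157-242, with its tip at (284,303). It lies in an edge slot, parallel to the blue (225) and yellow (167) drifts, at 5.06°. Its centre of (0.5506,-0.1445) agrees with the two-view estimate.

```bash

python3 -m crank '[[[0,0,0],[0.3,2.3,0],0],[[0,0,0],[0,0,4],0],[[0,0,0],[0,0,4],0],[[0,0,0],[0,0,3],0],[[0,0,0],[0,0,0],0]]'
python3 -m crank '[[[0,0,0],[0,0,0],0],[[0,0,0],[0,0,0],0],[[0,0,0],[0,0,0],0],[[0,0,0],[0,0,0],0],[[0,0,0],[0,0,0],0]]'
python3 d.py w5
python3 -c "
from h import *
i=cams.camera_info('wrist');print(proj(i,[[*monitor.get_state()['tool_pos'][:2],.046]]))"
```

```text
clock: 12.9
tool_pos: [0.5555, -0.1438, 0.1147]
ee_rot: [-179.6, -0.1, 94.9]
force: [-0.6, 0.0, 0.1]
gripper_width: 0.5
clock: 13.4
tool_pos: [0.559, -0.1442, 0.1192]
ee_rot: [179.9, 0.0, 94.9]
force: [0.0, 0.2, 0.1]
gripper_width: 0.5
[ 34.2  42.8 -36.3 104.1  34.8  44.7  74.5] [ 0.5589 -0.1442  0.1189] [1.7994e+02 3.0000e-02 9.4920e+01]
red [281.3 142.1] 203 [[295.0, 142.0], [267.0, 142.0]] [[0.5063, -0.1392], [0.5079, -0.1576]] c [ 0.5071 -0.1484] len 0.0185 ang -85.09
red [281.3 202.5] 2996 [[281.0, 150.0], [281.0, 257.0]] [[0.5123, -0.1479], [0.589, -0.1413]] c [ 0.5507 -0.1446] len 0.0769 ang 4.99
red [281.6 263.7] 158 [[270.0, 263.5], [294.0, 263.5]] [[0.5948, -0.1488], [0.5933, -0.1313]] c [ 0.5941 -0.1401] len 0.0176 ang 94.9
yel [ 97.9 143.7] 187 [[112.9000015258789, 142.60000610351562], [83.9000015258789, 144.5]] [[0.5168, -0.2596], [0.5197, -0.2791]] c [ 0.5182 -0.2693] len 0.0198 ang -81.69
yel [107.5 202.5] 2969 [[100.19999694824219, 149.6999969482422], [117.19999694824219, 257.0]] [[0.5223, -0.2684], [0.5994, -0.2606]] c [ 0.5608 -0.2645] len 0.0775 ang 5.75
blue [189.1 142.9] 178 [[203.0, 143.0], [176.0, 143.0]] [[0.5121, -0.1997], [0.5136, -0.2176]] c [ 0.5129 -0.2087] len 0.0179 ang -85.23
blue [194.2 203. ] 3001 [[190.5, 151.0], [197.60000610351562, 257.29998779296875]] [[0.5181, -0.2079], [0.5945, -0.2018]] c [ 0.5563 -0.2048] len 0.0766 ang 4.59
[[280.4991416  217.60848666]]
```

```bash

python3 -m crank '[[[0,0,0],[0,0,3],0],[[0,0,0],[0,0,3],0],[[0,0,0],[0,0,2],0],[[0,0,0],[0,0,1.4],0],[[0,0,0],[0,0,0],0]]'
python3 -m crank '[[[0,0,0],[0,0,0],-1],[[0,0,0],[0,0,0],-1],[[0,0,0],[0,0,0],-1],[[0,0,0],[0,0,0],-1],[[0,0,0],[0,0,0],-1]]' 100
python3 -m crank '[[[0,0,0],[0,0,0],-1],[[0,0,0],[0,0,0],-1],[[0,0,0],[0,0,0],-1],[[0,0,0],[0,0,0],-1],[[0,0,0],[0,0,0],-1]]'
```

```text
clock: 13.95
tool_pos: [0.5575, -0.1438, 0.0228]
ee_rot: [-179.8, -0.0, 95.0]
force: [-0.4, 1.2, 0.8]
gripper_width: 0.5
clock: 14.45
tool_pos: [0.5595, -0.1429, 0.0256]
ee_rot: [179.9, -0.0, 95.0]
force: [-1.6, 4.1, 7.1]
gripper_width: 0.208
clock: 14.95
tool_pos: [0.5595, -0.1429, 0.0256]
ee_rot: [179.9, -0.0, 95.0]
force: [-1.0, 2.6, 6.0]
gripper_width: 0.203
```

```bash

python3 -m crank '[[[0,0,0],[0,0,-1],-1],[[0,0,0],[0,0,-2],-1],[[0,0,0],[0,0,-3],-1],[[0,0,0],[0,0,-3],-1],[[0,0,0],[0,0,-3],-1]]'
python3 -m crank '[[[0,0,0],[0,0,0],-1],[[0,0,0],[1.76,-0.56,0],-1],[[0,0,0],[3.52,-1.11,0],-1],[[0,0,0],[3.52,-1.11,0],-1],[[0,0,0],[3.52,-1.11,0],-1]]'
python3 -m crank '[[[0,0,0],[3.52,-1.11,0],-1],[[0,0,0],[3.52,-1.11,0],-1],[[0,0,0],[3.52,-1.11,0],-1],[[0,0,0],[3.52,-1.11,0],-1],[[0,0,0],[1.76,-0.56,0],-1]]'
python3 -m crank '[[[0,0,-0.044],[0,0,0],-1],[[0,0,-0.044],[0,0,0],-1],[[0,0,-0.044],[0,0,0],-1],[[0,0,-0.044],[0,0,0],-1],[[0,0,0],[0,0,0],-1]]'
python3 -m crank '[[[0,0,0],[0,0,2],-1],[[0,0,0],[0,0,2],-1],[[0,0,0],[0,0,0],-1],[[0,0,0],[0,0,0],-1],[[0,0,0],[0,0,0],-1]]'
python3 - <<'E'
from h import *
i,im=img("wrist","w6");s=monitor.get_state();print(s['joint_pos'].round(1),s['tool_pos'].round(4),s['ee_rot'].round(2),s['force'])
j,im2=img("side","d6");img("scene","s6")
cv2.imwrite("pics/c6.png",np.hstack([im[120:420,130:530],cv2.resize(im2[110:260,200:400],(400,300))]))
E
```

```text
clock: 15.45
tool_pos: [0.5578, -0.1452, 0.1456]
ee_rot: [-179.9, 0.1, 94.9]
force: [0.8, -0.4, -2.5]
gripper_width: 0.201
clock: 15.95
tool_pos: [0.5079, -0.0246, 0.1436]
ee_rot: [-179.9, 0.0, 94.8]
force: [0.7, 1.0, -3.4]
gripper_width: 0.2
clock: 16.45
tool_pos: [0.4441, 0.1314, 0.1441]
ee_rot: [-179.9, -0.0, 95.1]
force: [-0.2, -0.4, -3.7]
gripper_width: 0.208
clock: 16.95
tool_pos: [0.4454, 0.1279, 0.1437]
ee_rot: [-179.9, 0.0, 105.0]
force: [0.2, -0.2, -2.5]
gripper_width: 0.206
clock: 17.45
tool_pos: [0.4463, 0.1291, 0.105]
ee_rot: [179.9, -0.0, 105.0]
force: [-0.5, -0.5, -3.1]
gripper_width: 0.206
[  4.   37.1 -34.8 121.9  39.7  32.6  45.1] [0.4464 0.1291 0.1051] [179.91  -0.   105.  ] [-0.08871612  0.56974045 -1.82030394]
```

View pics/c6.png

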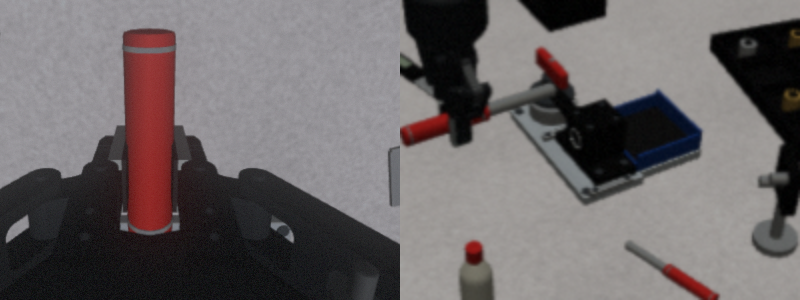

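```bash

python3 -m crank '[[[0,0,0],[0.1,0,2],-1],[[0,0,0],[0,0,2.5],-1],[[0,0,0],[0,0,2],-1],[[0,0,0],[0,0,1.2],-1],[[0,0,0],[0,0,0],-1]]'
python3 -m crank '[[[0,0,0],[0,0,0],-1],[[0,0,0],[0,0,0],-1],[[0,0,0],[0,0,0],-1],[[0,0,0],[0,0,0],-1],[[0,0,0],[0,0,0],-1]]'
python3 - <<'E'
from h import *
s=monitor.get_state();p=s['tool_pos'];print(p.round(4),s['ee_rot'].round(2),s['force'])
A,a=img("scene","s7");B,b=img("side","d7")
W=cams.camera_info("wrist");T=Ro.from_euler('xyz',s['ee_rot'],degrees=True).as_matrix()
Rel=W['R']@T; off=T.T@(-W['R'].T@W['t']-p)
T1=Ro.from_euler('xyz',[180,0,102.9],degrees=True).as_matrix();p1=np.array([.548,.1809,.2312])
R1=Rel@T1.T;i1=dict(W,R=R1,t=-R1@(p1+T1@off))
n=lambda q:np.array(q)/4+[205,175]
n=lambda q:np.c_[np.array(q)[:,0]/4,np.array(q)[:,1]/4]+[205,175]
X=plane(i1,n([(62,128),(395,113),(72,297),(396,282)]),.024)[:,:2]
c,sn=np.cos(np.radians(15.1)),np.sin(np.radians(15.1));O=np.array([.6019,.1721])
f=lambda X:np.c_[(X-O)@[c,sn],(X-O)@[-sn,c]]
print("foot corners fixture",(f(X)*1000).round(1).tolist())
print("bore w1",(f(plane(i1,n([(219,151)]),.048)[:,:2])*1000).round(1), "tcp",f(p[None,:2])*1000)
# predicted tip and handle in the two views
tcp=p;ax=T[:,1];h=p-T[:,2]*.0204
for nm,k in(("tip",.111),("hfront",.036),("hback",-.054)): print(nm,(h+ax*k).round(4),proj(A,[h+ax*k]).round(1),proj(B,[h+ax*k]).round(1))
print("bore near pred",proj(A,[[.5802,.1658,.048]]),proj(B,[[.5802,.1658,.048]]))
u=cv2.resize(b[135:210,225:325],(800,600),interpolation=2);cv2.imwrite("pics/c7.png",u)
v=cv2.resize(a[230:320,300:420],(800,600),interpolation=2);cv2.imwrite("pics/c7s.png",v)
cv2.imwrite("pics/c7b.png",np.vstack([cv2.resize(u,(533,400)),cv2.resize(v,(533,400))])[:800]) 
cv2.imwrite("pics/c7c.png",np.hstack([cv2.resize(b[140:210,220:320],(400,280),interpolation=2),cv2.resize(a[235:305,305:405],(400,280),interpolation=2)]))
E
```

```text
clock: 18.1
tool_pos: [0.4451, 0.1298, 0.0265]
ee_rot: [-179.9, 0.0, 105.0]
force: [0.2, -0.0, -3.6]
gripper_width: 0.206
clock: 18.6
tool_pos: [0.4458, 0.1299, 0.0277]
ee_rot: [180.0, -0.0, 105.0]
force: [-0.2, -0.6, -3.1]
gripper_width: 0.2
[0.4458 0.1299 0.0277] [179.96  -0.   105.  ] [-0.16839437 -0.63934714 -3.13220682]
foot corners fixture [[-24.1, -45.5], [-24.8, 48.3], [27.1, -47.0], [26.0, 47.7]]
bore w1 [[-22.5   0.1]] tcp [[-1.61696551e+02 -1.28335501e-01]]
tip [0.553  0.1586 0.0482] [[356.1 259.8]] [[276.9 182.6]]
hfront [0.4806 0.1392 0.0481] [[349.9 231.9]] [[245.5 193.5]]
hback [0.3936 0.1159 0.048 ] [[343.4 202.6]] [[205.7 207.4]]
bore near pred [[358.59556055 271.19297946]] [[288.29200621 178.69099299]]
```

View pics/c7c.png

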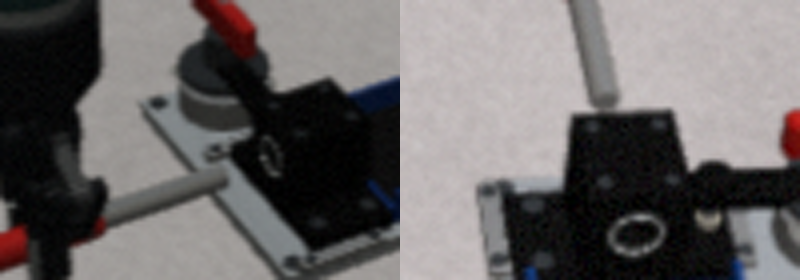

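Side crop: the nose tip is at about (275.6,184.3) and the bore ring at (287.5,179). In the scene view the tip is at (355.8,260), as predicted. The side view hints the drift sits 1-2 px low, so I'll measure its edges.

```bash
python3 - <<'E'
from h import *
A=cams.camera_info("scene");B=cams.camera_info("side")
a=cv2.cvtColor(cv2.imread("pics/s7.png"),6).astype(float);b=cv2.cvtColor(cv2.imread("pics/d7.png"),6).astype(float)
for c in(252,258,264,268,272):print("side col",c,b[172:202,c].astype(int).tolist())
for r in(236,242,248,254,258):print("scene row",r,a[r,340:370].astype(int).tolist())
s=monitor.get_state();p=s['tool_pos'];T=Ro.from_euler('xyz',s['ee_rot'],degrees=True).as_matrix();h=p-T[:,2]*.0204
L=np.array([h+T[:,1]*k for k in np.linspace(.036,.111,16)])
qa=proj(A,L);qb=proj(B,L)
print("pred side rows",[np.interp(c,qb[:,0],qb[:,1]).round(1) for c in(252,258,264,268,272)])
print("pred scene cols",[np.interp(r,qa[:,1],qa[:,0]).round(1) for r in(236,242,248,254,258)])
for d in ([0,0,.001],[-.00026,.00097,0]):print(d,(proj(A,L[:1]+d)-qa[:1]).round(2),(proj(B,L[:1]+d)-qb[:1]).round(2))
for n,I in(("scene",A),("side",B)):
  im=cv2.imread(f"pics/{'s7' if n=='scene' else 'd7'}.png")
  for c,m,r in blobs(red(im),40):
    print(n,c.round(1),m,np.round(r[0],1))
print(proj(A,L[:1]-T[:,1]*.045),proj(B,L[:1]-T[:,1]*.045))
E
```

```text
side col 252 [154, 153, 151, 152, 150, 150, 150, 151, 146, 148, 149, 149, 150, 152, 151, 150, 123, 105, 102, 95, 82, 63, 54, 100, 152, 158, 155, 156, 155, 158]
side col 258 [95, 124, 145, 151, 152, 153, 152, 150, 154, 153, 152, 151, 154, 150, 125, 106, 101, 96, 82, 60, 54, 98, 151, 155, 158, 156, 157, 157, 158, 157]
side col 264 [134, 133, 131, 125, 103, 70, 65, 87, 126, 148, 155, 152, 126, 105, 101, 96, 80, 61, 57, 109, 150, 156, 158, 158, 153, 154, 157, 161, 158, 154]
side col 268 [130, 134, 132, 134, 133, 133, 129, 130, 118, 95, 70, 100, 102, 99, 90, 71, 54, 71, 134, 153, 151, 152, 154, 159, 157, 157, 159, 158, 157, 156]
side col 272 [81, 127, 132, 126, 93, 78, 86, 55, 75, 116, 105, 100, 97, 85, 65, 48, 62, 111, 137, 150, 160, 158, 156, 154, 157, 154, 156, 158, 160, 161]
scene row 236 [185, 186, 182, 188, 190, 188, 169, 112, 103, 118, 128, 134, 136, 131, 143, 174, 187, 186, 188, 190, 186, 188, 188, 193, 190, 187, 189, 189, 186, 188]
scene row 242 [192, 194, 191, 191, 189, 188, 188, 177, 124, 99, 109, 128, 131, 133, 130, 138, 161, 184, 188, 185, 187, 189, 189, 189, 183, 188, 191, 1
[... 666 characters left out ...]
52.2), np.float64(353.5), np.float64(354.9), np.float64(355.7)]
[0, 0, 0.001] [[ 0.04 -0.41]] [[-0.02 -0.36]]
[-0.00026, 0.00097, 0] [[ 0.53 -0.02]] [[-0.21 -0.27]]
scene [233.5 178.2] 520 [234.3 178.1]
scene [207.1 185.1] 48 [207. 185.]
scene [278.8 196.6] 67 [278.5 196.5]
scene [347.4 218.5] 199 [346.6 216.5]
scene [418.5 267.7] 408 [419. 268.]
scene [248.3 294.6] 92 [247.8 294.8]
scene [228.9 299. ] 72 [229.7 298.4]
side [275.7 141.3] 75 [275.8 141.2]
side [215.8 203. ] 155 [215.4 203.2]
side [236.4 233.7] 47 [236.5 234. ]
side [344.3 251.4] 166 [344.5 251.5]
side [178.4 330. ] 859 [178.1 329.8]
side [203.1 350.1] 100 [203. 350.]
[[346.53838265 216.76438849]] [[225.82725438 200.4049268 ]]
```

Edges agree with the prediction: laterally within 0.3 mm, and the tip sags about 1 mm at most, inside the 3 mm clearance. Now to insert.

```bash

python3 -m crank '[[[0,0,0],[0,0.5,-0.05],-1],[[0,0,0],[0,0.8,0],-1],[[0,0,0],[0,0.8,0],-1],[[0,0,0],[0,0.5,0],-1],[[0,0,0],[0,0.2,0],-1]]'
python3 -m crank '[[[0,0,0],[0,0.2,0],-1],[[0,0,0],[0,0.2,0],-1],[[0,0,0],[0,0.2,0],-1],[[0,0,0],[0,0.2,0],-1],[[0,0,0],[0,0.2,0],-1]]'
python3 -m crank '[[[0,0,0],[0,0.2,0],-1],[[0,0,0],[0,0.2,0],-1],[[0,0,0],[0,0.2,0],-1],[[0,0,0],[0,0.2,0],-1],[[0,0,0],[0,0.2,0],-1]]'
```

```text
clock: 19.2
tool_pos: [0.4736, 0.1375, 0.0278]
ee_rot: [180.0, -0.0, 105.0]
force: [-0.1, 0.7, -4.0]
gripper_width: 0.206
clock: 19.7
tool_pos: [0.4817, 0.1395, 0.0277]
ee_rot: [-179.9, 0.0, 105.0]
force: [-4.5, -0.8, -3.5]
gripper_width: 0.203
clock: 20.2
tool_pos: [0.4918, 0.1423, 0.0277]
ee_rot: [-180.0, 0.0, 105.0]
force: [-3.8, -1.1, -3.7]
gripper_width: 0.203
```

```bash

python3 -m crank '[[[0,0,0],[0,0.25,0],-1],[[0,0,0],[0,0.25,0],-1],[[0,0,0],[0,0.25,0],-1],[[0,0,0],[0,0.25,0],-1],[[0,0,0],[0,0.25,0],-1]]'
python3 -m crank '[[[0,0,0],[0,0.25,0],-1],[[0,0,0],[0,0.25,0],-1],[[0,0,0],[0,0.25,0],-1],[[0,0,0],[0,0.25,0],-1],[[0,0,0],[0,0.25,0],-1]]'
python3 -m crank '[[[0,0,0],[0,0.25,0],-1],[[0,0,0],[0,0.25,0],-1],[[0,0,0],[0,0.25,0],-1],[[0,0,0],[0,0.15,0],-1],[[0,0,0],[0,0,0],-1]]'
python3 - <<'E'
from h import *
A,a=img("scene","s8");B,b=img("side","d8")
cv2.imwrite("pics/c8.png",np.hstack([cv2.resize(b[130:210,245:365],(400,267),interpolation=2),cv2.resize(a[265:355,320:455],(400,267),interpolation=2)]))
E
```

```text
clock: 20.7
tool_pos: [0.5043, 0.1456, 0.0278]
ee_rot: [180.0, -0.0, 105.0]
force: [-4.3, -0.8, -3.4]
gripper_width: 0.205
clock: 21.2
tool_pos: [0.5175, 0.1492, 0.0282]
ee_rot: [179.9, -0.0, 105.0]
force: [-0.5, 0.1, -2.7]
gripper_width: 0.204
clock: 21.7
tool_pos: [0.5251, 0.1513, 0.0278]
ee_rot: [180.0, -0.0, 105.0]
force: [-0.0, 0.0, -2.5]
gripper_width: 0.203
```

View pics/c8.png

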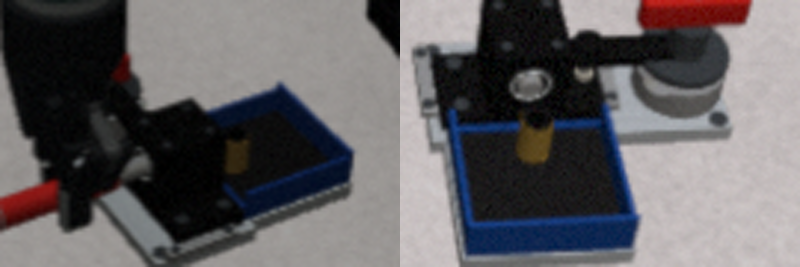

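The bushing is in the tray, standing upright at about scene (365,312), and the force has dropped to zero. I'll retract and then measure its position.

```bash

python3 -m crank '[[[0,0,0],[0,-0.5,0],-1],[[0,0,0],[0,-1,0],-1],[[0,0,0],[0,-1.5,0],-1],[[0,0,0],[0,-1.5,0],-1],[[0,0,0],[0,-1.5,0],-1]]'
python3 -m crank '[[[0,0,0],[0,-1.5,0],-1],[[0,0,0],[0,-1,0],-1],[[0,0,0],[0,0,0],-1],[[0,0,0],[0,0,0],-1],[[0,0,0],[0,0,0],-1]]'
python3 - <<'E'
from h import *
A,a=img("scene","s9");B,b=img("side","d9")
print(monitor.get_state()['tool_pos'])
c,sn=np.cos(np.radians(15.1)),np.sin(np.radians(15.1));O=np.array([.6019,.1721])
f=lambda X:np.r_[(X[:2]-O)@[c,sn],(X[:2]-O)@[-sn,c],X[2]]*1000
P=[]
for n,im,I,(x0,x1,y0,y1) in(("scene",a,A,(340,395,295,340)),("side",b,B,(300,350,150,200))):
    h=cv2.cvtColor(im,cv2.COLOR_BGR2HSV);m=cv2.inRange(h,(10,90,40),(32,255,255));k=np.zeros_like(m);k[y0:y1,x0:x1]=m[y0:y1,x0:x1]
    for q,n_,r in blobs(k,15):print(n,q.round(1),n_,np.round(cv2.boxPoints(r),1).tolist());P.append(q)
if len(P)==2:
    X,e=tri(A,P[0],B,P[1]);print("bushing fixture mm",f(X).round(1),e)
E
```

```text
clock: 22.3
tool_pos: [0.4651, 0.1349, 0.0279]
ee_rot: [-179.9, 0.0, 105.0]
force: [0.2, -0.4, -3.7]
gripper_width: 0.203
clock: 22.8
tool_pos: [0.4437, 0.1296, 0.0279]
ee_rot: [179.9, -0.0, 105.0]
force: [0.3, -0.4, -3.5]
gripper_width: 0.204
[0.44344226 0.12937445 0.02779999]
scene [364.9 312.9] 144 [[357.29998779296875, 318.70001220703125], [360.0, 304.79998779296875], [371.79998779296875, 307.20001220703125], [369.0, 321.0]]
side [315.5 176.5] 54 [[313.0, 172.0], [319.0, 172.0], [319.0, 181.0], [313.0, 181.0]]
bushing fixture mm [50.2  1.2 24.6] 0.0010952100613213615
```

```bash

python3 -m crank '[[[0,0,0],[0,0,-1],-1],[[0,0,0],[0,0,-2.5],-1],[[0,0,0],[0,0,-3],-1],[[0,0,0],[0,0,-3],-1],[[0,0,0],[0,0,-2.5],-1]]'
python3 -m crank '[[[0,0,0.044],[0,0,0],-1],[[0,0,0.044],[0,0,0],-1],[[0,0,0.044],[0,0,0],-1],[[0,0,0.044],[0,0,0],-1],[[0,0,0],[0,0,0],-1]]'
python3 -m crank '[[[0,0,0],[-1.76,0.58,0],-1],[[0,0,0],[-3.52,1.15,0],-1],[[0,0,0],[-3.52,1.15,0],-1],[[0,0,0],[-3.52,1.15,0],-1],[[0,0,0],[-3.52,1.15,0],-1]]'
python3 -m crank '[[[0,0,0],[-3.52,1.15,0],-1],[[0,0,0],[-3.52,1.15,0],-1],[[0,0,0],[-3.52,1.15,0],-1],[[0,0,0],[-1.76,0.58,0],-1],[[0,0,0],[0,0,0],-1]]'
python3 -m crank '[[[0,0,0],[0,0,2],-1],[[0,0,0],[0,0,2],-1],[[0,0,0],[0,0,0],-1],[[0,0,0],[0,0,0],-1],[[0,0,0],[0,0,0],-1]]'
python3 d.py w10
```

```text
clock: 23.4
tool_pos: [0.4426, 0.1292, 0.1499]
ee_rot: [180.0, -0.0, 105.0]
force: [1.0, -0.7, -3.5]
gripper_width: 0.204
clock: 23.9
tool_pos: [0.4425, 0.129, 0.1484]
ee_rot: [180.0, 0.0, 94.9]
force: [-0.5, -0.8, -2.8]
gripper_width: 0.202
clock: 24.4
tool_pos: [0.5081, -0.0257, 0.1482]
ee_rot: [-180.0, -0.0, 95.0]
force: [0.0, 0.7, -3.6]
gripper_width: 0.199
clock: 24.9
tool_pos: [0.559, -0.1479, 0.1475]
ee_rot: [-180.0, 0.1, 94.6]
force: [-0.9, -0.1, -2.8]
gripper_width: 0.203
clock: 25.4
tool_pos: [0.5594, -0.1429, 0.109]
ee_rot: [179.9, -0.0, 95.0]
force: [-0.3, 0.3, -3.4]
gripper_width: 0.207
[ 34.   43.7 -36.2 104.5  36.1  43.8  73.4] [ 0.5594 -0.1431  0.109 ] [1.7989e+02 1.0000e-02 9.4980e+01]
red [278.6 158.8] 734 [[254.0, 158.0], [305.0, 158.0]] [[0.5183, -0.1635], [0.5155, -0.1311]] c [ 0.5169 -0.1473] len 0.0325 ang 94.97
red [279.2 256.7] 8158 [[279.0, 172.0], [279.0, 350.0]] [[0.5258, -0.1469], [0.6612, -0.1351]] c [ 0.5935 -0.141 ] len 0.1359 ang 4.96
yel [ 86.8 143.9] 207 [[103.0, 143.5], [72.0, 143.5]] [[0.5172, -0.2595], [0.5189, -0.2793]] c [ 0.5181 -0.2694] len 0.0199 ang -85.32
yel [ 97.5 205.2] 3317 [[89.19999694824219, 150.39999389648438], [108.19999694824219, 262.1000061035156]] [[0.5223, -0.2686], [0.5994, -0.2606]] c [ 0.5608 -0.2646] len 0.0774 ang 5.95
blue [183.1 143.1] 201 [[169.0, 143.5], [198.0, 143.5]] [[0.5138, -0.2176], [0.5122, -0.1993]] c [ 0.513  -0.2084] len 0.0183 ang 94.83
blue [188.2 205.7] 3321 [[183.89999389648438, 150.89999389648438], [192.8000030517578, 263.0]] [[0.5176, -0.2081], [0.5947, -0.2013]] c [ 0.5561 -0.2047] len 0.0774 ang 5.05
blue [193.2 269.9] 165 [[206.5, 268.29998779296875], [181.0, 271.29998779296875]] [[0.5979, -0.1916], [0.6018, -0.2095]] c [ 0.5999 -0.2005] len 0.0183 ang -77.5
```

```bash

python3 -m crank '[[[0,0,0],[0,0,2],-1],[[0,0,0],[0,0,2.5],-1],[[0,0,0],[0,0,2],-1],[[0,0,0],[0,0,1],-1],[[0,0,0],[0,0,0.5],-1]]'
python3 -m crank '[[[0,0,0],[0,0,0.1],-1],[[0,0,0],[0,0,0.1],-1],[[0,0,0],[0,0,0.1],-1],[[0,0,0],[0,0,0],-1],[[0,0,0],[0,0,0],-1]]'
```

```text
clock: 25.95
tool_pos: [0.5588, -0.1434, 0.0276]
ee_rot: [-180.0, -0.0, 95.0]
force: [-0.5, 0.7, -2.3]
gripper_width: 0.202
clock: 26.45
tool_pos: [0.5596, -0.143, 0.0258]
ee_rot: [179.9, -0.0, 95.0]
force: [-0.4, 1.7, 4.1]
gripper_width: 0.203
```

Seated: the pose matches the pick, with 4 N upward. Releasing and lifting.

```bash

python3 -m crank '[[[0,0,0],[0,0,0],-0.3],[[0,0,0],[0,0,0],-0.2],[[0,0,0],[0,0,0],-0.1],[[0,0,0],[0,0,0],0],[[0,0,0],[0,0,0],0]]'
python3 -m crank '[[[0,0,0],[0,0,0],0],[[0,0,0],[0,0,-1],0],[[0,0,0],[0,0,-3],0],[[0,0,0],[0,0,-5],0],[[0,0,0],[0,0,-5],0]]'
python3 -m crank '[[[0,0,0],[0,0,-4],0],[[0,0,0],[0,0,-2.5],0],[[0,0,0],[0,0,0],0],[[0,0,0],[0,0,0],0],[[0,0,0],[0,0,0],0]]'
python3 d.py w11
python3 - <<'E'
from h import *
a=cv2.imread("pics/w11.png");A,b=img("scene","s11");B,d=img("side","d11")
cv2.imwrite("pics/c11.png",np.hstack([cv2.resize(a,(400,300)),cv2.resize(b[200:350,200:400+50],(400,300)) if 0 else cv2.resize(b[265:355,320:455],(400,300),interpolation=2)]))
E
```

```text
clock: 26.95
tool_pos: [0.5586, -0.1437, 0.0248]
ee_rot: [-180.0, 0.0, 94.9]
force: [0.6, -0.8, -0.8]
gripper_width: 0.499
clock: 27.45
tool_pos: [0.558, -0.1431, 0.1665]
ee_rot: [-179.9, -0.1, 95.0]
force: [1.0, -1.3, -0.1]
gripper_width: 0.504
clock: 27.95
tool_pos: [0.5577, -0.1436, 0.2289]
ee_rot: [-179.9, -0.0, 94.9]
force: [0.2, -1.5, -0.4]
gripper_width: 0.497
[ 38.2  35.5 -42.6  98.4  27.8  57.4  80.4] [ 0.5576 -0.1436  0.2286] [-1.7986e+02 -4.0000e-02  9.4940e+01]
red [455.   70.4] 260 [[455.0, 61.0], [455.0, 79.0]] [[0.423, 0.0104], [0.4387, 0.0139]] c [0.4309 0.0122] len 0.0161 ang 12.52
red [280.  177.3] 1347 [[280.0, 142.0], [280.0, 214.0]] [[0.5125, -0.1475], [0.5869, -0.1411]] c [ 0.5497 -0.1443] len 0.0746 ang 4.96
red [371.  256.3] 208 [[383.8999938964844, 250.60000610351562], [358.29998779296875, 262.0]] [[0.6186, -0.0244], [0.6343, -0.0503]] c [ 0.6265 -0.0374] len 0.0303 ang -58.76
yel [162.  177.5] 1201 [[158.60000610351562, 142.1999969482422], [166.39999389648438, 214.39999389648438]] [[0.5229, -0.2681], [0.5976, -0.2607]] c [ 0.5602 -0.2644] len 0.0751 ang 5.68
blue [220.8 177.5] 1268 [[219.10000610351562, 142.60000610351562], [223.0, 214.1999969482422]] [[0.5182, -0.208], [0.5922, -0.201]] c [ 0.5552 -0.2045] len 0.0743 ang 5.4
blue [512.8 307.7] 180 [[513.2999877929688, 276.0], [512.2000122070312, 335.0]] [[0.637, 0.1277], [0.7134, 0.1487]] c [0.6752 0.1382] len 0.0792 ang 15.37
```

View pics/c11.png

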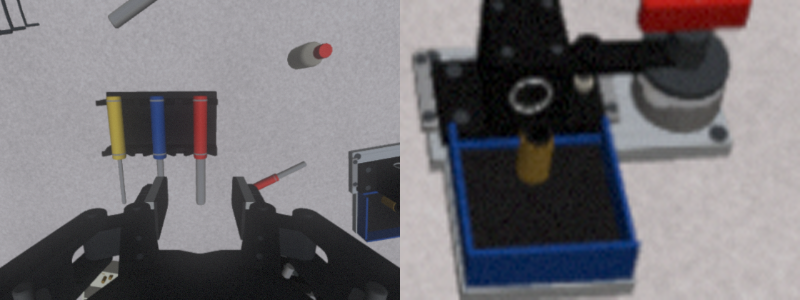

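The drift is back in its slot, within 1 mm of where it lay. The bushing is in the tray, and the clamp arm is still across the block's foot. Handing in.

```bash
python3 -c "
from bench import arm
print(arm.finish_job())"
```

```text
the job is handed in; nothing more can be done
None
```

I finished the job and handed it in at about 28 s on the robot's clock. The hand-in gives no verdict, so what follows rests on my own checks.

- **Clamp:** I turned the bar 91° clockwise. It read about −74° afterwards, which is the fixture's −y. The last picture shows the arm still across the block's foot.
- **Bushing:** The red middle-sized drift pushed it through at about 4–5 N, and the force fell to zero when it dropped. It lies in the blue tray at about fixture x +50, y +1 mm, visible surface about 25 mm above the table. I couldn't tell whether it is lying down or standing on end, but either is within the limits.
- **Drift:** It is back in its slot, released. Its handle centre is within about 1 mm of where it started and its angle is 4.96°, against 5.06° before.
- **Other items:** The blue and yellow drifts read within about 1 mm of their first positions. I did not measure the oil bottle or mirror mount again. I never worked near the mount, and the arm only passed over the bottle well above it.
- **Block:** I did not measure it again after the push. It looks unmoved in the last picture, and the push stayed below the roughly 10 N the clamp holds.

One check did not agree exactly: before insertion the side camera put the drift's tip about 1 mm low. That was inside the bore's 3 mm clearance, and it went in without snagging.

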